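# Spin-check a bowl on the index stand and stop it at zero

## Task

A finished bowl stands on the turner's index stand, ready to have its rim divided up. With a fingertip, flick the stand's wheel into a brisk spin (a turn in four seconds or faster, either way round) and let it run untouched for a good three seconds to see that it runs free and true; then, while it is still turning, brake it with a fingertip, easing it the last bit if need be, so that it stands still with the notch in its rim at the fixed pointer, and take the hand away. Touch nothing but the wheel, and with the fingers only: the bowl stays untouched and upright in the middle, and nothing around is moved or picked up.

Things in the scene. Friction and masses are not known exactly. Their poses are not given: they have to be found in the camera images.
- index_stand: cast grey foot of the index stand, 176 mm across, fixed to the bench; origin on the wheel's vertical axis at bench height, z up. Its own -x points to the pointer: a low radial arm (26 mm wide, 10 mm high) with an upright post 158 mm from the axis that carries a flat steel pointer blade aimed at the wheel's rim. Pointer and post end 68 mm above the bench, lower than the wheel's top face
- index_wheel (a joint): angle of the wheel about the vertical axis, rad, free to turn endlessly either way; grows counterclockwise seen from above; 0 (and every full turn, 6.283) is where the notch faces the pointer. Inertia about 0.018 kg m2, bearing drag 0.002 to 0.005 N m: flicked to 2.5 rad/s it loses about 0.25 rad/s in the first second, less later, and left alone runs on for some fifteen seconds
- wheel_top (a point): centre of the wheel's top face, on the axis, 70 mm above the bench. The wheel is a horizontal aluminium disc, 270 mm in diameter, 12 mm thick, 1.7 kg, air beneath its rim, fine black division lines every 15 degrees near its edge. A fingertip pressing a few newtons down on the rim (or inwards on its edge) stops it almost at once and, kept pressed, can drag it round
- notch (a point): the zero mark: a square notch cut through the wheel's edge, 18 mm wide and 14 mm deep; this point is the middle of its mouth, 135 mm from the axis at half the disc's thickness (64 mm above the bench). It turns with the wheel
- pointer_tip (a point): tip of the fixed pointer, 139 mm from the axis, 61 mm above the bench, 4 mm outside the wheel's edge
- knob_top (a point): middle of the top of the wheel's upright dark wooden knob, 20 mm thick and 40 mm high above the wheel's top face (its top 110 mm above the bench), 95 mm from the axis, diametrically opposite the notch. The handy place to flick the wheel, by pushing it sideways. Turns with the wheel, passing round between bowl and rim
- bowl: finished footed wooden bowl standing loose in the middle of the wheel, 126 mm across the rim and 51 mm high (rim 121 mm above the bench), foot 58 mm across; origin at the centre of its underside, z up. Not to be touched; it turns along with the wheel
- spin_top: wooden spinning top, 62 mm across, 50 mm high, on the bench to the right, nearer the robot; bystander; origin at the centre of its underside
- turned_box: small lidded turned box, 57 mm across, 64 mm high, on the bench beside the stand; bystander; origin at the centre of its underside
- pencil: pencil, 136 mm long and 7 mm thick, lying along its own y on the bench to the right of the stand; bystander; origin at the middle of its underside
- tape: roll of masking tape, 104 mm across, 25 mm high, lying on the bench to the right; bystander; origin at the centre of its underside
- glue: small dropper bottle, 34 mm across, 102 mm high, on the bench to the right; bystander; origin at the centre of its underside

How it is judged:
By the outcome, as a careful person would: the job done as asked, in the order asked, and still so for the second after the job is handed in, with the robot touching nothing.
It also fails if it takes over 64 s, if anything falls off the work surface, if the arm or the gripper's body presses on something with over 40 N, if the wrist force passes 120 N, or if a joint passes its speed limit or range.

## Robot

A 6-joint arm with a two-finger parallel gripper is mounted at the origin on a cart in front of the work surface, level with it; the furniture and walls round the work are solid. World frame = base frame: x ahead of the robot, y to its left, z up, the work surface at z = 0. Lengths are in m, angles in rad, forces in N, time in s.
With the tool pointing down it reaches from about 0.3 to 0.775 m from the base axis. Payload 14.6 kg.
Tool frame: the origin (TCP) lies at the very end of the fingers, on their centre line; the grasp point (between the pads) lies robot.grip_point_offset behind it (robot.grip_point_offset is the distance from the TCP to the grasp point, in m); z points along the fingers, y is the direction in which the jaws open and shut (so a half turn about z gives the same grasp; the last joint's range is limited). The gripper opens to 85 mm and grips with 20 to 120 N. Pads are 22 mm wide; open, the fingers measure 114 mm over their backs; the gripper's body (76 mm by 85 mm) begins 54 mm behind the grasp point. The pads swing forward as they close: fully open they stand 13 mm farther back than shut.
Start: joints at [1.233, 0.3, 1.521, -0, 1.321, -0.067], TCP at [0.147, 0.53, 0.231] pointing down, gripper open.
Joint ranges: [-3.03, 3.03], [-0.79, 2.21], [0.23, 2.52], [-1.04, 4.18], [0, 3.07], [-2.55, 2.55]. Speed limits (rad/s): [2.22, 2.22, 2.57, 3.14, 3.14, 3.14].

## Interface

Orientations are given as a rotation vector (axis times angle).
In Python, from plant import robot gives the robot as it stands.
- The arm moves only by the tool apply_moves, never from a script. Its argument "increments" is a list of rows, each a list of 6 numbers: the shift along the tool's x, y, z in mm, then the turn, a rotation vector about the tool's x, y, z in degrees. In form: [[x, y, z, wx, wy, wz], ...]. A call has 1 to 12 rows; each row is the pose to reach, as a shift and turn from the pose measured when the call began, along the tool's axes at that moment; what a row does not reach only later rows make up. A row lasts 1/12 s, in which the tool goes at most 41.7 mm and 7.16 degrees, less where a joint would pass 70% of its speed; a pose out of reach is approached as far as the arm can. A call with a gripper value outside its range is refused whole. "gripper" is the finger opening in mm, from 0 to 85.4, set as the call begins (left out, the last holds). The fingers move at their own pace and stop on an object; the grip force is fixed at half the most. Time passes only in rows, so rows that repeat a pose let the fingers close. It gives the time, the measured TCP pose, the force and the opening at its end, in the units of the state.
- robot.sense(): the state, without advancing time (a new reading comes with each control period).
- robot.get_image(name): name is "scene" or "top"; returns the picture (420x560x3 uint8, red, green, blue); there is no depth.
- robot.camera_model(name): a dict with "K" (3x3 intrinsics, pixels), "rvec" (rotation vector, rad) and "tvec" (3), from world to camera coordinates, as OpenCV has them. Camera axes: x right, y down, z forward; pixel columns grow to the right and rows downward; lengths in m; the calibration is good to about 2 mm. A picture is of the moment at which its call begins. camera_model takes no time and is no camera call.
- robot.close_job(): hands the job in, once; it reports no verdict.
Trained networks look in the newest picture that a camera, given by its name, has taken for a name from the list of things; names that differ only in an ending like _2 or _b are one class to them, and where a whole thing is asked for, a point or a joint stands for the part that bears it (a point fixed in the world has none). Each returns a list of dicts, best first, with "conf" (0 to 1); they miss things now and then, are a little off and sometimes report something else, mostly with a low value. They report only what shows in the picture. A call takes as long as a camera call.
- robot.boxes_of(thing, camera): "pixel" ([row, column] in pixels, amid what is visible of it).
- robot.cut_out(thing, camera): "region" (420x560 bool, what is visible of it) and "pixel" ([row, column] in pixels, amid what is visible of it).
- robot.place_of(thing, camera): "pixel" ([row, column] in pixels: a listed point, or the origin of a listed thing).
The state is a dict: "time_s": time; "qpos": joint angles; "joint_vel": joint speeds; "tau": joint torques, N m; "tool_pos": TCP position; "tool_rot": TCP orientation; "wrist_force": force on the tool from outside, world axes, zero at the start; "wrist_torque": the same for the moment, N m; "opening": opening from 0.0 (shut) to 1.0 (fully open).
Only numpy, scipy, OpenCV 4.12 (cv2) and the standard library are available. Lean on these libraries where they do the work, as an engineer would, in place of code of your own. Each camera call takes 0.05 s, during which the arm holds its last target. There are 200 camera calls.

## Working session

There is one attempt and no reset: what is moved stays moved. The work goes in short steps, Python scripts to look and compute and a tool call to move; the robot and the scene stay as the last step left them, time stands still between calls to the robot, and variables do not carry over. Pictures are saved under pics/ and viewed, about 8 in all and at most 12, crops included, and the job is handed in when it is done.

Besides the shell and the picture viewer there is one more tool, called after ">>>" as name(argument=value, ...), one argument or row to a line, values as JSON. apply_moves: Moves the arm, as the interface text tells. Its arguments: {"type":"object","properties":{"increments":{"type":"array","items":{"type":"array","items":{"type":"number"}}},"gripper":{"type":"number"}},"required":["increments"]}

```bash
mkdir -p pics; cat > h.py <<'E'
import numpy as np, cv2
from plant import robot
def cam(n):
    m=robot.camera_model(n);K=np.array(m["K"]);R=cv2.Rodrigues(np.array(m["rvec"],float))[0];t=np.array(m["tvec"],float).ravel();return K,R,t
def at_z(px,n,z):
    K,R,t=cam(n);d=R.T@np.linalg.solve(K,[px[1],px[0],1.]);c=-R.T@t
    return c+d*(z-c[2])/d[2]
def save(n,f):
    im=robot.get_image(n);cv2.imwrite('pics/'+f,im[:,:,::-1]);return im
E
python3 - <<'E'
from h import *
for n in("top","scene"):
    save(n,n+"0.png")
    for th,z in [("wheel_top",.07),("pointer_tip",.061),("notch",.064),("knob_top",.11),("bowl",.07),("index_stand",0),("turned_box",0),("spin_top",0),("pencil",0),("tape",0),("glue",0)]:
        for d in robot.place_of(th,n)[:1]: print(n,th,np.round(d["pixel"],1),round(d["conf"],2),at_z(d["pixel"],n,z).round(4))
s=robot.sense();print(s["time_s"],s["tool_pos"],s["tool_rot"],s["opening"],s["wrist_force"],robot.grip_point_offset)
K,R,t=cam("top");print(-R.T@t)
E
```

```text
top wheel_top [209.6 283. ] 0.71 [ 0.5287 -0.0291  0.07  ]
top pointer_tip [234.1 280.6] 0.8 [ 0.4623 -0.0207  0.061 ]
top notch [155.8 222.1] 0.74 [0.6829 0.1358 0.064 ]
top knob_top [209.1 286. ] 0.58 [ 0.5272 -0.0377  0.11  ]
top bowl [188.9 258.1] 0.85 [0.5874 0.0377 0.07  ]
top index_stand [241.7 211.4] 0.67 [0.4469 0.1792 0.    ]
top turned_box [243.1 214.4] 0.63 [0.4427 0.1706 0.    ]
top spin_top [234.6 392.3] 0.61 [ 0.4535 -0.3379  0.    ]
top pencil [171.  320.6] 0.42 [ 0.6421 -0.1393  0.    ]
top tape [206.4 423.9] 0.94 [ 0.5317 -0.4316  0.    ]
top glue [165.  408.6] 0.64 [ 0.6525 -0.3933  0.    ]
scene wheel_top [211.9 267.7] 0.73 [0.5988 0.0451 0.07  ]
scene pointer_tip [242.2 252. ] 0.68 [ 0.4724 -0.0339  0.061 ]
scene knob_top [220.2 267.1] 0.62 [ 0.5282 -0.035   0.11  ]
scene bowl [214.7 268.5] 0.8 [0.5901 0.0314 0.07  ]
scene index_stand [234.2 266.2] 0.63 [0.5813 0.0342 0.    ]
scene turned_box [233.9 200.7] 0.76 [0.4309 0.1746 0.    ]
scene spin_top [321.2 326.7] 0.56 [ 0.4551 -0.3327  0.    ]
scene pencil [248.7 324.7] 0.51 [ 0.6609 -0.1397  0.    ]
scene tape [327.9 382. ] 0.87 [ 0.5348 -0.4334  0.    ]
scene glue [293.2 396.6] 0.84 [ 0.6579 -0.3908  0.    ]
1.2 [0.14712266 0.52995375 0.23127176] [-4.24067407e-01 -3.11282817e+00 -2.56565400e-05] 1.0018381111822274 [ 0.11463018 -0.22747704 -0.14868239] 0.0187
[ 0.43751731 -0.05166142  1.43616666]
```

```bash
python3 - <<'E'
import cv2,numpy as np
a=cv2.imread('pics/top0.png')[110:290,150:450];b=cv2.imread('pics/scene0.png')[150:370,150:450]
cv2.imwrite('pics/v1.png',np.hstack([cv2.resize(a,(400,240)),cv2.resize(b,(400,293))[:240]])) if 0 else cv2.imwrite('pics/v1.png',cv2.resize(a,(800,480),interpolation=cv2.INTER_CUBIC))
cv2.imwrite('pics/v2.png',cv2.imread('pics/scene0.png'))
E
```

```text
(no output)
```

View pics/v1.png

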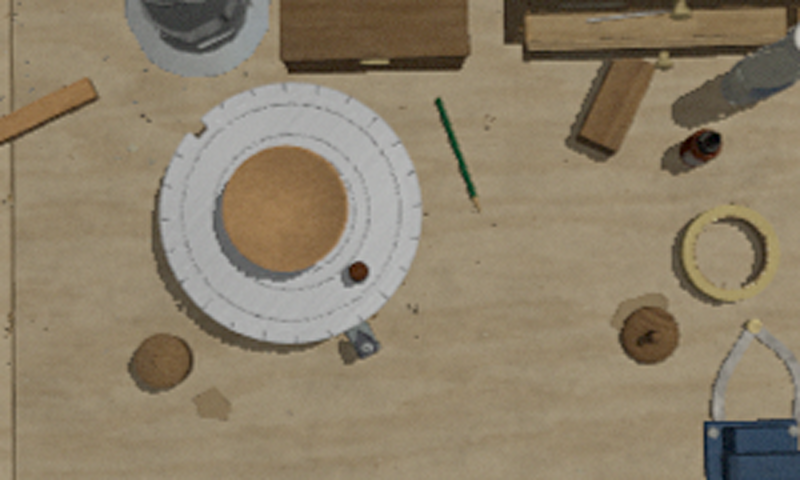

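View pics/v2.png

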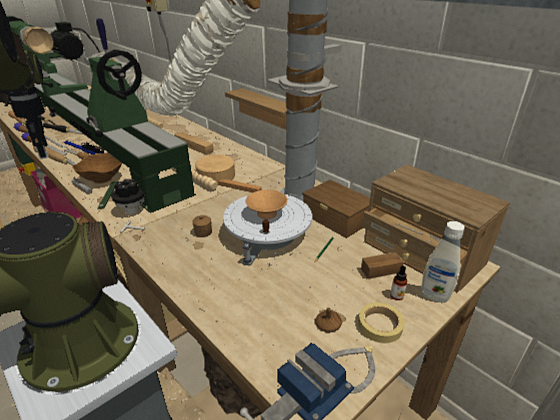

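The top view shows the wheel centred near (row 190, col 259). The notch is at upper left (159, 225), the knob at lower right (212, 284) and the pointer just beyond it (235, 284). The near side of the wheel is clear. Next I'll fit the wheel and build an angle meter.

```bash
cat >> h.py <<'E'
S=2000. # px/m of rectified map
def polar(im,c,z=.07,n=1440):
    """unwrap: rows=angle (0.25deg, world atan2 angle), cols = radius 0.08..0.145 in 1 mm"""
    K,R,t=cam("top");a=np.arange(n)*2*np.pi/n;r=np.arange(.08,.15,.001)
    P=np.stack(np.broadcast_arrays(c[0]+np.cos(a)[:,None]*r,c[1]+np.sin(a)[:,None]*r,np.full((n,len(r)),z)),-1).reshape(-1,3)
    uv=cv2.projectPoints(P,cv2.Rodrigues(R)[0],t,K,None)[0].reshape(n,len(r),2).astype(np.float32)
    return cv2.remap(cv2.cvtColor(im,cv2.COLOR_RGB2GRAY),uv[...,0],uv[...,1],cv2.INTER_CUBIC)
E
python3 - <<'E'
from h import *
from scipy.optimize import least_squares
im=save("top","top1.png")
for th in("index_wheel","wheel_top"):
  for d in robot.cut_out(th,"top")[:2]:
    m=d["region"].astype(np.uint8);print(th,d["conf"],m.sum())
    c=max(cv2.findContours(m,0,cv2.CHAIN_APPROX_NONE)[0],key=len)[:,0]
    h=cv2.convexHull(c)[:,0]
    P=np.array([at_z((v,u),"top",.07)[:2] for u,v in c])
    f=least_squares(lambda p:np.hypot(*(P-p[:2]).T)-p[2],[.587,.037,.135],loss='soft_l1',f_scale=.001);print(f.x)
for d in robot.place_of("knob_top","top")+robot.place_of("pointer_tip","top"):print(d)
# gradient-based circle fit
c=np.array([.587,.037])
for _ in range(4):
    p=polar(im,c).astype(float);g=np.diff(p[:,30:],axis=1);i=g.argmin(1);r=.0805+(i+30)*.001
    a=np.arange(1440)*2*np.pi/1440
    f=least_squares(lambda q:q[0]*np.cos(a)+q[1]*np.sin(a)+q[2]-r,[0,0,.135],loss='soft_l1',f_scale=.001).x;c=c+f[:2];print(c,f[2])
p=polar(im,c);np.save('p0.npy',p)
cv2.imwrite('pics/v3.png',cv2.resize(p.T,(1440//2,560),interpolation=cv2.INTER_AREA))
E
```

```text
index_wheel 0.92 5838
[0.58615742 0.03561621 0.13393653]
wheel_top 0.87 5684
[0.58610381 0.03603134 0.13310512]
wheel_top 0.38 5850
[0.58571922 0.03536079 0.13355998]
{'pixel': [207.0, 283.1], 'conf': 0.68}
{'pixel': [209.7, 283.1], 'conf': 0.67}
[0.58629666 0.03689331] 0.13403213363406827
[0.5861814  0.03683904] 0.13396798230021437
[0.58620515 0.0368347 ] 0.13397209894695938
[0.58620177 0.03684898] 0.1339580473547985
```

View pics/v3.png

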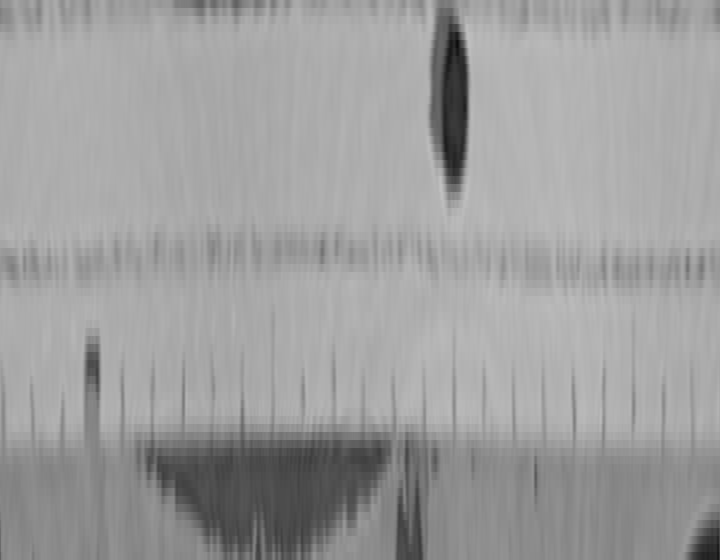

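Rim unwrapping works: the notch is at about 46°, the division lines are crisp, and the pointer is near 205°. Now I'll refine the pointer direction.

```bash
cat >> h.py <<'E'
C=np.array([.5862,.0368])
def notch_angle(im,c=C):
    p=polar(im,c).astype(float);a=np.arange(1440)*.25
    s=-p[:,40:45].mean(1);s=np.convolve(np.r_[s[-12:],s,s[:12]],np.ones(25)/25,'valid');ic=a[s.argmax()]
    w=-p[:,46:52].mean(1);w=w-np.median(w);w[w>np.percentile(w,99.5)]=0;w=np.clip(w,0,None)
    d=np.abs((a-ic+180)%360-180);w[d<6]=0
    ph=np.angle((w*np.exp(1j*np.radians(a*24))).sum(),deg=True)/24*1.0
    ph=ph if True else 0
    k=np.round((ic-ph)/15);return ic,(ph+15*k)%360,s.max()-np.median(s)
E
python3 - <<'E'
from h import *
im=cv2.imread('pics/top1.png')[:,:,::-1].copy();print(notch_angle(im))
L=[]
for n in("top","scene"):
    I=save(n,n+"2.png")
    for d in robot.place_of("pointer_tip",n):
        p=at_z(d["pixel"],n,.061)[:2]-C;print(n,d,np.degrees(np.arctan2(p[1],p[0]))%360,np.hypot(*p))
    K,R,t=cam(n);q=np.array([[*(C-.139*np.array([np.cos(.44),np.sin(.44)])),.061]])
    uv=cv2.projectPoints(q,cv2.Rodrigues(R)[0],t,K,None)[0].ravel();print(uv)
    u,v=np.round(uv).astype(int);L.append(cv2.resize(I[v-20:v+20,u-20:u+20,::-1],(400,400),interpolation=cv2.INTER_NEAREST))
    print(n,u,v)
    print(np.round(at_z((v,u),n,.061)-at_z((v,u+1),n,.061),4))
cv2.imwrite('pics/v4.png',np.hstack(L))
E
```

```text
(np.float64(46.25), np.float64(46.55400329597308), np.float64(38.34400000000005))
top {'pixel': [232.6, 282.0], 'conf': 0.91} 207.10900405440603 0.1347164990162713
[281.25763394 234.75795379]
top 281 235
[0.0001 0.0027 0.    ]
scene {'pixel': [243.8, 248.8], 'conf': 0.68} 209.38922961143714 0.14350225229610195
[246.07843681 242.12172632]
scene 246 242
[-0.0021  0.0019  0.    ]
```

View pics/v4.png

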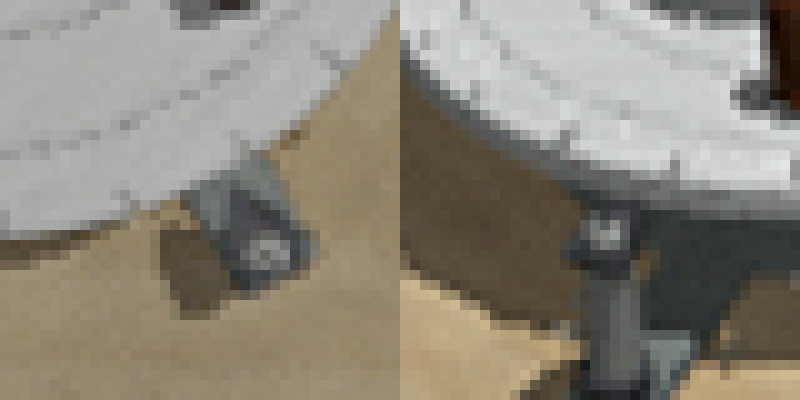

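The left crop (top camera) shows the radial arm and post; the post top is the bright spot at about (239.7, 286.9). The right crop (scene camera) shows the post and blade root at about (243, 248 → 266).

```bash
python3 - <<'E'
from h import *
im=cv2.imread('pics/top2.png');o=np.array([215,261])
def A(x,y,z):
    P=at_z(o+np.array([y,x])/10-.5,"top",z)[:2]-C;return np.degrees(np.arctan2(P[1],P[0]))%360,np.hypot(*P)*1e3
for q in [(264,252,.068),(228,180,.01),(276,270,.01),(240,140,.07),(128,200,.07),(324,58,.07)]:print(q,A(*q))
# scene: post top bright spot
for s in [(603,235)]:
    P=at_z((222+s[1]/10-.5,226+(s[0]-400)/10-.5),"scene",.068)[:2]-C;print(np.degrees(np.arctan2(P[1],P[0]))%360,np.hypot(*P)*1e3)
# theoretical overlay for candidate angles: post top pixel in both cams
for a in(203,205,207,209):
    r=np.radians(a);e=np.array([np.cos(r),np.sin(r)])
    for n in("top","scene"):
        K,R,t=cam(n);print(a,n,cv2.projectPoints(np.array([[*(C+.158*e),.068],[*(C+.139*e),.061]]),cv2.Rodrigues(R)[0],t,K,None)[0].ravel().round(1))
E
```

```text
(264, 252, 0.068) (np.float64(208.02706693343163), np.float64(158.26571384304995))
(228, 180, 0.01) (np.float64(208.37074550303802), np.float64(134.8624378387841))
(276, 270, 0.01) (np.float64(208.06302103855674), np.float64(163.75722242969292))
(240, 140, 0.07) (np.float64(212.17127011007514), np.float64(128.9408714693149))
(128, 200, 0.07) (np.float64(196.8585670598508), np.float64(130.23395996883258))
(324, 58, 0.07) (np.float64(226.4974181987806), np.float64(127.00551177633015))
208.69752527062306 159.66476789842628
203 top [282.3 241.9 279.5 235.6]
203 scene [240.9 243.4 244.4 241.7]
205 top [284.1 241.1 281.1 234.8]
205 scene [242.7 243.9 245.9 242.1]
207 top [285.9 240.1 282.7 234. ]
207 scene [244.5 244.3 247.5 242.5]
209 top [287.7 239.1 284.2 233.1]
209 scene [246.3 244.7 249.1 242.8]
```

Three estimates put the pointer at about 208.1°, so I'll take a target of 208°. Next: helper for world-to-tool increments, then approach.

```bash
cat >> h.py <<'E'
from scipy.spatial.transform import Rotation as Ro
def to(x,y,z,phi=None):
    s=robot.sense();R=Ro.from_rotvec(s["tool_rot"]);p=np.array(s["tool_pos"])
    d=R.inv().apply(np.array([x,y,z])-p)*1e3;w=np.zeros(3)
    if phi is not None:
        f=np.radians(phi);X=np.array([np.cos(f),np.sin(f),0]);Z=np.array([0,0,-1.])
        w=np.degrees((R.inv()*Ro.from_matrix(np.stack([X,np.cross(Z,X),Z],1))).as_rotvec())
    return np.r_[d,w].round(1).tolist()
def pol(r,a): return C+r*np.array([np.cos(np.radians(a)),np.sin(np.radians(a))])
E
python3 - <<'E'
from h import *
print(to(*pol(.098,195),.2,46))
E
```

```text
[-470.5, -407.5, 31.3, 0.0, -0.0, 118.5]
```

>>> apply_moves(
  increments=[
    [-39,-34,2.6,0,0,7],
    [-78,-68,5,0,0,14],
    [-117,-102,8,0,0,21],
    [-156,-136,10,0,0,28],
    [-195,-170,13,0,0,35],
    [-234,-204,16,0,0,42],
    [-273,-238,19,0,0,49],
    [-312,-272,21,0,0,56],
    [-351,-306,24,0,0,63],
    [-390,-340,26,0,0,70],
    [-429,-374,29,0,0,77],
    [-470.5,-407.5,31,0,0,84],
  ],
  gripper=0,
)

```text
time_s: 2.65
tool_pos: [0.4232, 0.1113, 0.2062]
tool_rot: [2.404, 2.022, 0.001]
wrist_force: [0.6, 0.9, -0.0]
opening: -0.002
```

```bash
python3 - <<'E'
from h import *
s=robot.sense();print(s["time_s"],s["tool_pos"],s["qpos"],s["opening"]);print(to(*pol(.098,195),.13,46))
E
```

```text
2.65 [0.42316409 0.11131585 0.20624039] [1.73455872e-01 7.11561621e-02 1.85313548e+00 5.52254179e-05
 1.21650337e+00 3.45698511e-01] -0.002186785378208188
[-86.7, 84.4, 76.3, 0.0, -0.0, 34.1]
```

>>> apply_moves(
  increments=[
    [-30,28,20,0,0,7],
    [-58,56,40,0,0,14],
    [-86.7,84.4,60,0,0,21],
    [-86.7,84.4,76,0,0,28],
    [-86.7,84.4,76,0,0,34],
    [-86.7,84.4,76,0,0,34],
    [-86.7,84.4,76,0,0,34],
  ],
)

```text
time_s: 3.23
tool_pos: [0.4916, 0.0115, 0.1305]
tool_rot: [2.888, 1.236, 0.001]
wrist_force: [-0.0, -0.3, 0.2]
opening: -0.0
```

```bash
python3 - <<'E'
from h import *
s=robot.sense();print(s["time_s"],s["tool_pos"],s["qpos"]);print(to(*pol(.098,195),.085,46))
save("top","top3.png");I=save("scene","scene3.png")
a=cv2.imread('pics/top3.png')[110:290,190:390]
cv2.imwrite('pics/v5.png',np.hstack([cv2.resize(a,(400,360)),cv2.resize(I[150:330,170:370,::-1],(400,360))]))
E
```

```text
3.2333 [0.49160362 0.01149586 0.13048367] [-5.12434133e-02  2.83994427e-01  1.79402534e+00  2.86129968e-04
  1.06267033e+00  7.10970761e-01]
[-0.1, -0.0, 45.5, 0.0, -0.0, 0.3]
```

View pics/v5.png

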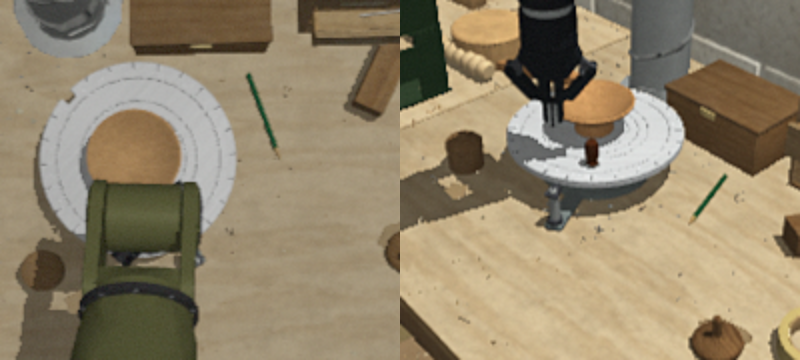

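Fingers are closed and upright over the near side, between the bowl and the rim, with the knob to their right. I'll descend, then flick.

>>> apply_moves(
  increments=[
    [0,0,20,0,0,0],
    [0,0,42.5,0,0,0],
    [0,0,42.5,0,0,0],
    [0,0,42.5,0,0,0],
  ],
)

```text
time_s: 3.67
tool_pos: [0.4916, 0.0122, 0.0889]
tool_rot: [2.886, 1.24, 0.002]
wrist_force: [-0.1, 0.4, 0.4]
opening: -0.001
```

>>> apply_moves(
  increments=[
    [-4,10,0,0,0,0],
    [-8,24,0,0,0,0],
    [-11,40,0,0,0,0],
    [-12,58,0,0,0,0],
    [-12,68,0,0,0,0],
    [-12,66,-10,0,0,0],
    [-12,60,-45,0,0,0],
    [-14,55,-70,0,0,0],
    [-20,55,-70,0,0,0],
  ],
)

```text
time_s: 4.42
tool_pos: [0.5191, -0.0397, 0.1647]
tool_rot: [2.882, 1.24, 0.013]
wrist_force: [0.1, 0.7, 1.4]
opening: -0.005
```

```bash
python3 - <<'E'
from h import *
for i in range(6):
    t=robot.sense()["time_s"];im=robot.get_image("top");print(t,notch_angle(im))
cv2.imwrite('pics/top4.png',im[:,:,::-1])
s=robot.sense();print(s["time_s"],s["tool_pos"],s["wrist_force"]);print(to(*pol(.122,236),.13,46))
E
```

```text
4.4167 (np.float64(221.5), np.float64(219.60057743164842), np.float64(138.616))
4.4667 (np.float64(220.75), np.float64(214.72029673292926), np.float64(139.32800000000003))
4.5167 (np.float64(220.5), np.float64(218.87038720526928), np.float64(139.88800000000003))
4.5667 (np.float64(220.5), np.float64(214.61995859607055), np.float64(142.64399999999998))
4.6167 (np.float64(221.0), np.float64(218.5080787041579), np.float64(139.416))
4.6667 (np.float64(221.25), np.float64(214.81423524940573), np.float64(140.82))
4.7167 [ 0.51735069 -0.04001078  0.15819679] [ 0.53002751 -0.47390546 -1.46790358]
[-17.2, 17.2, 28.2, -0.0, -0.0, 0.5]
```

```bash
python3 - <<'E'
from h import *
im=cv2.imread('pics/top4.png')[:,:,::-1].copy()
p=polar(im,C).astype(float)
for nm,b in(("rim",p[:,42:50].mean(1)),("knob",p[:,8:22].mean(1))):print(nm,b[::8].astype(int).tolist())
q=cv2.resize(polar(im,C).T,(720,280));cv2.imwrite('pics/v6.png',np.vstack([q,cv2.cvtColor(cv2.resize(im[110:290,130:430],(720,300)),cv2.COLOR_RGB2GRAY)]))
E
```

```text
rim [183, 183, 178, 184, 183, 183, 181, 180, 182, 171, 177, 181, 181, 180, 182, 179, 180, 178, 180, 180, 179, 180, 180, 178, 176, 183, 184, 182, 178, 180, 182, 172, 174, 178, 180, 179, 178, 178, 177, 153, 181, 179, 178, 177, 178, 178, 170, 175, 177, 178, 177, 177, 177, 179, 148, 179, 179, 178, 180, 177, 179, 176, 179, 177, 179, 178, 182, 165, 102, 90, 108, 108, 109, 109, 111, 110, 107, 100, 112, 111, 112, 112, 104, 82, 83, 81, 81, 92, 91, 93, 78, 64, 66, 66, 63, 65, 66, 63, 62, 66, 59, 82, 122, 170, 184, 185, 185, 175, 176, 129, 67, 36, 43, 54, 60, 63, 67, 72, 72, 77, 81, 83, 89, 94, 97, 96, 93, 85, 82, 83, 77, 77, 73, 67, 86, 185, 188, 171, 189, 186, 185, 188, 190, 187, 176, 183, 185, 185, 185, 184, 184, 185, 166, 183, 181, 181, 182, 183, 184, 174, 178, 183, 184, 185, 184, 185, 183, 174, 188, 186, 186, 184, 184, 189, 150, 179, 184, 182, 184, 185]
knob [152, 183, 184, 183, 183, 183, 182, 184, 184, 184, 184, 183, 183, 183, 182, 181, 182, 184, 183, 184, 185, 183, 183, 183, 182, 182, 182, 183, 183, 181, 181, 179, 181, 183, 181, 180, 181, 181, 179, 178, 179, 180, 179, 178, 180, 180, 179, 177, 178, 179, 179, 180, 179, 179, 178, 181, 181, 180, 179, 177, 179, 180, 180, 180, 181, 181, 165, 155, 138, 125, 128, 133, 123, 112, 109, 109, 109, 110, 112, 110, 111, 112, 111, 111, 112, 109, 89, 81, 84, 84, 83, 83, 59, 46, 77, 98, 77, 67, 57, 38, 34, 43, 41, 43, 46, 52, 56, 61, 62, 65, 68, 70, 72, 73, 77, 76, 81, 83, 85, 87, 93, 95, 95, 96, 92, 89, 86, 83, 83, 80, 79, 76, 76, 70, 59, 79, 165, 188, 185, 184, 184, 185, 186, 185, 183, 183, 184, 185, 185, 185, 183, 184, 184, 184, 185, 184, 183, 183, 182, 182, 182, 184, 182, 184, 183, 183, 183, 184, 183, 182, 185, 171, 116, 49, 41, 44, 47, 60, 101, 129]
```

View pics/v6.png

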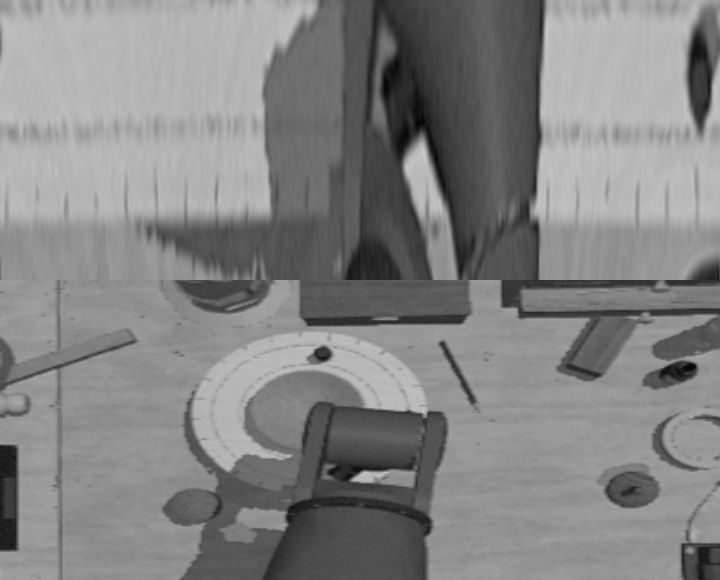

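The wheel is spinning: the knob is now at about 350°, and the arm occludes 135–272°. I'll make the meter ignore that sector.

```bash
cat >> h.py <<'E'
def meter(im,lo=132,hi=275,c=C):
    """notch angle, from knob or notch (whichever is visible outside lo..hi) refined by the 15 deg comb"""
    a=np.arange(1440)*.25;vis=~((a>lo)&(a<hi))
    sm=lambda s,k:np.convolve(np.r_[s[-k:],s,s[:k]],np.ones(2*k+1)/(2*k+1),'valid')
    kb=sm(np.where(vis,180-polar(im,c,.11)[:,11:19].astype(float).mean(1),0),20)
    p=polar(im,c).astype(float);w=np.where(vis,180-p[:,46:52].mean(1),0)
    nb=sm(np.where(vis,180-p[:,41:48].astype(float).mean(1),0),10)
    src,ic=('K',a[kb.argmax()]+180) if kb.max()>75 else ('N',a[nb.argmax()])
    d=np.abs((a-ic+180)%360-180);w=np.where(d<6,0,np.clip(w-3,0,40))
    w[sm(w,10)>22]=0
    ph=np.angle((w*np.exp(1j*np.radians(a*24))).sum(),deg=True)/24
    return src,ic%360,(ph+15*np.round((ic-ph)/15))%360,kb.max(),nb.max()
E
python3 - <<'E'
from h import *
print(meter(cv2.imread('pics/top1.png')[:,:,::-1].copy(),500,501),meter(cv2.imread('pics/top4.png')[:,:,::-1].copy()))
T=[];A=[]
for i in range(6):
    t=robot.sense()["time_s"];m=meter(robot.get_image("top"));print(t,m[0],*np.round(m[1:],2));T.append(t);A.append(m[2])
A=np.degrees(np.unwrap(np.radians(A)));f=np.polyfit(T,A,1);print(f,np.radians(f[0]),A-np.polyval(f,T))
E
```

```text
('K', np.float64(46.25), np.float64(46.61740221805394), np.float64(131.19817073170734), np.float64(73.23129251700679)) ('K', np.float64(168.0), np.float64(168.1995628679906), np.float64(126.93597560975611), np.float64(9.25170068027211))
4.7167 K 175.0 175.5 126.68 10.99
4.7667 K 182.5 182.6 127.11 10.16
4.8167 K 189.75 189.7 126.52 9.35
4.8667 K 196.75 196.89 126.75 11.56
4.9167 K 204.25 204.02 127.27 10.73
4.9667 K 211.5 210.94 127.88 7.96
[ 142.09142066 -494.69095605] 2.4799631294272277 [-0.01624144 -0.01713249 -0.0217966   0.06111079  0.09290538 -0.09884564]
```

>>> apply_moves(
  increments=[
    [-9,9,14,0,0,0],
    [-17,17,22,0,0,0],
    [-17,17,22,0,0,0],
    [-17,17,22,0,0,0],
    [-17,17,22,0,0,0],
    [-17,17,22,0,0,0],
    [-17,17,22,0,0,0],
    [-17,17,22,0,0,0],
  ],
)

```text
time_s: 5.68
tool_pos: [0.5184, -0.0639, 0.1369]
tool_rot: [2.886, 1.241, 0.002]
wrist_force: [0.3, -0.5, -0.4]
opening: -0.003
```

```bash
python3 - <<'E'
from h import *
T=[];A=[]
for i in range(6):
    t=robot.sense()["time_s"];m=meter(robot.get_image("top"));print(t,m[0],*np.round(m[1:],2));T.append(t);A.append(m[2])
A=np.degrees(np.unwrap(np.radians(A)));f=np.polyfit(T,A,1);print(f,np.radians(f[0]),A-np.polyval(f,T))
s=robot.sense();print(s["time_s"],s["tool_pos"],s["wrist_force"]);print(to(*pol(.122,236),.13,46))
E
```

```text
5.6833 K 307.0 308.09 116.05 27.23
5.7333 N 315.0 314.47 39.19 23.17
5.7833 N 322.0 320.94 3.19 24.25
5.8333 N 328.5 327.33 3.84 25.52
5.8833 N 334.0 333.68 4.22 23.22
5.9333 N 341.0 340.17 4.34 18.93
[ 128.24092737 -420.74920184] 2.2382264183560707 [ 0.00607525 -0.02264464  0.02876245  0.01228016 -0.05064536  0.02617213]
5.9833 [ 0.51826255 -0.06404743  0.13663793] [ 0.00292953 -0.30602853 -0.40914981]
[-0.4, -0.0, 6.6, 0.0, -0.0, 0.5]
```

The meter is very clean, with residuals under 0.1°. The spin was 2.48 rad/s after release and has been untouched since about t≈4.2. I'll position above the rim, wait, and re-measure.

```bash
python3 - <<'E'
from h import *
print(to(*pol(.123,230),.122,48))
E
```

```text
[-2.9, -12.6, 14.6, 0.0, -0.0, -1.5]
```

>>> apply_moves(
  increments=[
    [-3,-6,7,0,0,-1.5],
    [-3,-12.6,14.6,0,0,-1.5],
    [-3,-12.6,14.6,0,0,-1.5],
    [-3,-12.6,14.6,0,0,-1.5],
    [-3,-12.6,14.6,0,0,-1.5],
    [-3,-12.6,14.6,0,0,-1.5],
    [-3,-12.6,14.6,0,0,-1.5],
    [-3,-12.6,14.6,0,0,-1.5],
    [-3,-12.6,14.6,0,0,-1.5],
    [-3,-12.6,14.6,0,0,-1.5],
    [-3,-12.6,14.6,0,0,-1.5],
    [-3,-12.6,14.6,0,0,-1.5],
  ],
)

```text
time_s: 6.98
tool_pos: [0.507, -0.0576, 0.122]
tool_rot: [2.87, 1.278, 0.001]
wrist_force: [1.1, 0.3, -0.2]
opening: -0.001
```

```bash
cat > m.py <<'E'
from h import *
T=[];A=[]
for i in range(4):
    t=robot.sense()["time_s"];m=meter(robot.get_image("top"));print(t,m[0],*np.round(m[1:],2));T.append(t);A.append(m[2])
A=np.degrees(np.unwrap(np.radians(A)));f=np.polyfit(T,A,1);tn=robot.sense()["time_s"];w=f[0];print(w,np.radians(w))
a0=np.polyval(f,tn)
for k in range(0,26):
    dt=k/12;print(k,round(tn+dt,3),round((a0+w*dt-.5*.22*57.3*dt*dt)%360,1),end=' | ')
s=robot.sense();print();print(s["time_s"],s["tool_pos"],s["wrist_force"])
E
python3 m.py
```

```text
6.9833 K 104.25 105.06 129.69 78.27
7.0333 K 110.0 110.63 129.94 83.45
7.0833 K 115.75 116.18 130.91 82.08
7.1333 K 121.0 121.79 129.63 81.48
111.4893382559171 1.9458560334354258
0 7.183 127.4 | 1 7.267 136.6 | 2 7.35 145.8 | 3 7.433 154.8 | 4 7.517 163.8 | 5 7.6 172.7 | 6 7.683 181.5 | 7 7.767 190.2 | 8 7.85 198.9 | 9 7.933 207.4 | 10 8.017 215.9 | 11 8.1 224.3 | 12 8.183 232.5 | 13 8.267 240.7 | 14 8.35 248.8 | 15 8.433 256.9 | 16 8.517 264.8 | 17 8.6 272.6 | 18 8.683 280.4 | 19 8.767 288.1 | 20 8.85 295.7 | 21 8.933 303.2 | 22 9.017 310.6 | 23 9.1 317.9 | 24 9.183 325.1 | 25 9.267 332.3 | 
7.1833 [ 0.50704917 -0.0575519   0.12200593] [-0.43024386 -0.93978246  0.48958358]
```

>>> apply_moves(
  increments=[
    [0,0,10,0,0,0],
    [0,0,20,0,0,0],
    [0,0,32,0,0,0],
    [0,0,42,0,0,0],
    [0,0,45,0,0,0],
    [0,0,45,0,0,0],
    [0,0,48,0,0,0],
    [0,0,53,0,0,0],
    [0,0,54,0,0,0],
    [0,0,54.5,0,0,0],
    [0,0,54.5,0,0,0],
    [0,0,54.5,0,0,0],
  ],
)

```text
time_s: 8.18
tool_pos: [0.5088, -0.0584, 0.07]
tool_rot: [2.866, 1.277, 0.007]
wrist_force: [-3.8, -3.9, 23.4]
opening: 0.004
```

```bash
python3 m.py
```

```text
8.1833 K 196.75 196.77 128.27 9.14
8.2333 K 196.75 196.8 126.84 8.88
8.2833 K 196.75 196.8 127.9 9.12
8.3333 K 196.75 196.8 128.9 8.91
0.13892173467610258 0.0024246416726799685
0 8.383 196.8 | 1 8.467 196.8 | 2 8.55 196.7 | 3 8.633 196.5 | 4 8.717 196.2 | 5 8.8 195.8 | 6 8.883 195.3 | 7 8.967 194.7 | 8 9.05 194.1 | 9 9.133 193.4 | 10 9.217 192.5 | 11 9.3 191.6 | 12 9.383 190.6 | 13 9.467 189.6 | 14 9.55 188.4 | 15 9.633 187.1 | 16 9.717 185.8 | 17 9.8 184.4 | 18 9.883 182.8 | 19 9.967 181.2 | 20 10.05 179.5 | 21 10.133 177.7 | 22 10.217 175.9 | 23 10.3 173.9 | 24 10.383 171.9 | 25 10.467 169.7 | 
8.3833 [ 0.50875788 -0.05838734  0.0699509 ] [-4.41919835 -3.63718585 22.59810413]
```

It has stopped at 196.8° under about 23 N, 11.2° short. I'll ease it along with the pressed finger.

```bash
python3 - <<'E'
from h import *
p=np.array(robot.sense()["tool_pos"])[:2]-C;r=np.hypot(*p);a=np.degrees(np.arctan2(p[1],p[0]))%360;print(r,a)
for k in(2.8,5.6,8.4,11.2):print(to(*pol(r,a+k),.069))
E
```

```text
0.12271067964501489 230.86903116577372
[0.4, 6.0, 1.0, 0.0, 0.0, 0.0]
[1.2, 11.9, 1.0, 0.0, 0.0, 0.0]
[2.2, 17.8, 1.1, 0.0, 0.0, 0.0]
[3.5, 23.7, 1.1, 0.0, 0.0, 0.0]
```

>>> apply_moves(
  increments=[
    [0,0,1.5,0,0,0],
    [0.2,3,1.5,0,0,0],
    [0.4,6,1.5,0,0,0],
    [0.8,9,1.5,0,0,0],
    [1.2,12,1.5,0,0,0],
    [1.7,15,1.5,0,0,0],
    [2.2,18,1.5,0,0,0],
    [2.8,21,1.5,0,0,0],
    [3.5,23.7,1.5,0,0,0],
    [3.5,23.7,1.5,0,0,0],
    [3.5,23.7,1.5,0,0,0],
  ],
)

```text
time_s: 9.3
tool_pos: [0.53, -0.072, 0.07]
tool_rot: [2.864, 1.275, 0.012]
wrist_force: [-0.3, 0.1, 12.0]
opening: -0.0
```

```bash
python3 m.py | grep -v '|'
```

```text
9.3 K 208.75 208.27 127.3 5.31
9.35 K 208.75 208.29 127.71 5.41
9.4 K 208.75 208.28 127.32 8.45
9.45 K 208.5 208.26 127.04 9.07
-0.09703965862946481 -0.001693661548095489
9.5 [ 0.52990493 -0.07193121  0.07002995] [ 0.31916594 -0.69450807 11.47119487]
```

The notch reads 208.3° with almost no lateral force. I'll lift straight off and clear the view to verify.

>>> apply_moves(
  increments=[
    [0,0,0,0,0,0],
    [0,0,-3,0,0,0],
    [0,0,-12,0,0,0],
    [0,0,-35,0,0,0],
    [0,0,-65,0,0,0],
    [0,0,-100,0,0,0],
    [0,0,-130,0,0,0],
    [-40,0,-140,0,0,0],
    [-80,0,-140,0,0,0],
    [-110,30,-140,0,0,0],
    [-120,65,-140,0,0,0],
    [-130,100,-140,0,0,0],
  ],
)

```text
time_s: 10.5
tool_pos: [0.5157, -0.2372, 0.2118]
tool_rot: [2.864, 1.273, 0.013]
wrist_force: [0.5, 0.2, 1.5]
opening: 0.002
```

>>> apply_moves(
  increments=[
    [0,35,0,0,0,0],
    [0,70,0,0,0,0],
    [0,105,0,0,0,0],
    [-20,140,0,0,0,0],
    [-40,140,0,0,0,0],
    [-40,140,0,0,0,0],
    [-40,140,0,0,0,0],
  ],
)

```text
time_s: 11.08
tool_pos: [0.5923, -0.3612, 0.2129]
tool_rot: [2.865, 1.272, 0.013]
wrist_force: [0.4, 0.6, -0.3]
opening: 0.001
```

```bash
python3 - <<'E'
from h import *
s=robot.sense();print(s["time_s"],s["tool_pos"],s["wrist_force"])
for i in range(3):
    im=robot.get_image("top");print(meter(im,500,501),notch_angle(im)[:2])
cv2.imwrite('pics/top5.png',im[:,:,::-1]);J=save("scene","scene5.png")
a=cv2.resize(im[215:255,261:301,::-1],(390,390),interpolation=cv2.INTER_NEAREST)
b=cv2.resize(im[110:290,180:360,::-1],(390,390))
cv2.imwrite('pics/v7.png',np.hstack([a,b]))
cv2.imwrite('pics/v8.png',np.hstack([cv2.resize(J[150:350,160:420,::-1],(520,400)),cv2.resize(J[230:258,238:258,::-1],(280,400),interpolation=cv2.INTER_NEAREST)]))
E
```

```text
11.0833 [ 0.59228857 -0.3612196   0.2129184 ] [ 0.43065961  0.62207122 -0.25422698]
('K', np.float64(208.75), np.float64(208.32866127313707), np.float64(123.9237804878049), np.float64(98.57142857142857)) (np.float64(208.75), np.float64(208.41574535175764))
('K', np.float64(208.75), np.float64(208.3286261445234), np.float64(123.75), np.float64(99.29931972789116)) (np.float64(208.75), np.float64(208.3948718482866))
('K', np.float64(208.75), np.float64(208.33134466280453), np.float64(124.24695121951221), np.float64(99.0544217687075)) (np.float64(208.75), np.float64(208.42151022764554))
```

View pics/v7.png

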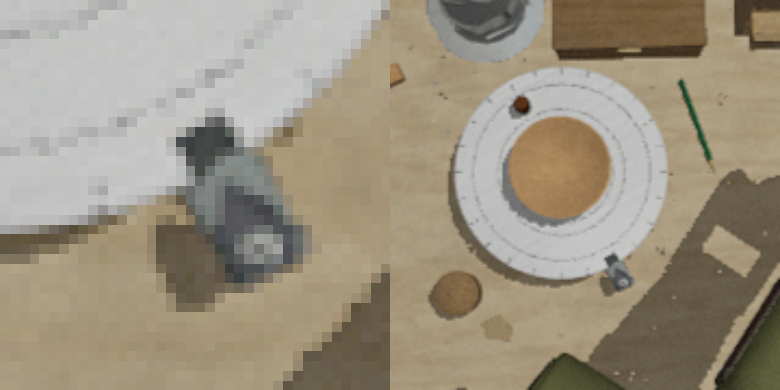

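View pics/v8.png

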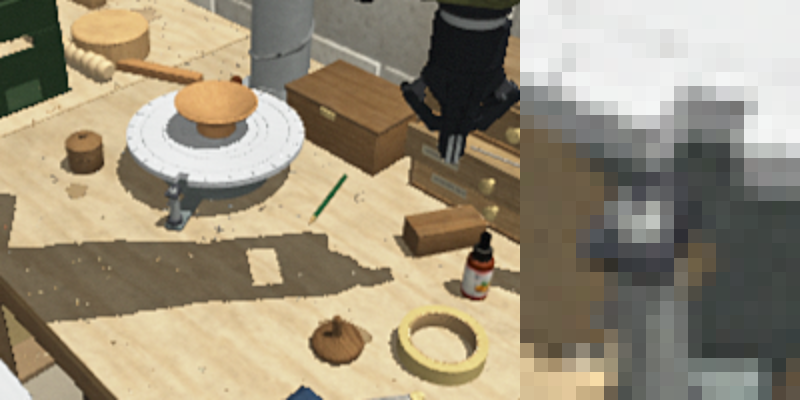

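The notch sits squarely in line with the pointer arm: notch at crop (208, 143), post at (260, 247). The wheel is still, the bowl is upright and centred, the other things are in place, and the hand is well clear.

```bash
python3 -c "
from h import *
print(meter(robot.get_image('top'),500,501)[2],robot.sense()['time_s']);print(robot.close_job())"
```

```text
208.32895529542836 11.3333
the job is handed in; nothing more can be done
None
```

The wheel was spun, left to run, stopped with its notch at the pointer, and the job was handed in at about 11.3 s.

- **Spin:** I flicked the knob with closed fingers. The wheel measured 2.48 rad/s just after, about a turn in 2.5 s.
- **Free run:** It ran untouched for about 3.7 s, and was last measured at 1.95 rad/s, shortly before the brake.
- **Brake:** A fingertip on the rim stopped it 11° short of the pointer, pressing with about 23 N. I eased it the rest of the way with the fingertip still pressed, then lifted off.

**Last checks:** The notch reads 208.3° and held steady over repeated pictures. My pointer estimates from the arm and post were mostly 208.0–208.4°. One scene-camera reading of the post gave 208.7°, and the network's own pointer-tip estimates scattered more widely, from 205° to 212°. The close-up top view shows the notch in line with the pointer arm.

The bowl is upright and centred, the other things I could see in the pictures are where they were, and the hand is well clear. None of these final checks failed.

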